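# Clip the burnishing block into its sprung holder

## Robot

A 7-joint arm with a two-finger parallel gripper is mounted at the origin on a cart in front of the work surface, level with it; the furniture and walls round the work are solid. World frame = base frame: x ahead of the robot, y to its left, z up, the work surface at z = 0. Lengths are in m, angles in rad, forces in N, time in s.
With the tool pointing down it reaches from about 0.4 to 0.875 m from the base axis. Payload 19.3 kg.
Tool frame: the origin (TCP) lies on the centre line of the jaws, within the pads' length; the fingertips stand 8 mm ahead of it and the grasp point (between the pads) lies 11 mm behind it (bot.tip_extent is the distance from the TCP to the fingertips, in m); x points along the fingers, y is the direction in which the jaws open and shut, and the axes are right-handed (so a half turn about x gives the same grasp; the last joint's range is limited). The gripper opens to 85 mm and grips with 20 to 120 N. Pads are 22 mm wide; open, the fingers measure 114 mm over their backs; the gripper's body (76 mm by 85 mm) begins 54 mm behind the grasp point. The pads swing forward as they close: fully open they stand 13 mm farther back than shut.
Start: joints at [1.167, 0.521, -0.036, 1.599, 0.021, 1.021, -0.113], TCP at [0.205, -0.591, 0.214] pointing down, gripper open.
Joint ranges: [-2.91, 2.91], [-0.3, 2.13], [-1.5, 1.42], [0.17, 2.43], [-1.26, 4.41], [0.16, 1.93], [-2.52, 2.52]. Speed limits (rad/s): [1.89, 1.89, 2.39, 2.39, 3.01, 3.01, 3.01].

## Interface

Orientations are given as [roll, pitch, yaw] about the fixed x, y, z axes, in that order (R = Rz(yaw) Ry(pitch) Rx(roll)).
In Python, from workcell import sensors, imaging, order, bot gives the robot as it stands.
- The arm moves only by the tool arm_command, never from a script. Its argument "commands" is a list of rows, each an object of numbers: "dx", "dy", "dz": the shift along the tool's x, y, z in cm; "twist": the turn about the tool's x in rad. A call has 1 to 12 rows; each row is the pose to reach, as a shift and turn from the pose measured when the call began, along the tool's axes at that moment; what a row does not reach only later rows make up. A row lasts 1/12 s, in which the tool goes at most 41.7 mm and 7.16 degrees, less where a joint would pass 70% of its speed; a pose out of reach is approached as far as the arm can. A call with a gripper value outside its range is refused whole. "grip" is the closure, from -1 (fully open) to 1 (shut), set as the call begins (left out, the last holds). The fingers move at their own pace and stop on an object; "squeeze" is the grip in N (left out, the last holds). Time passes only in rows, so rows that repeat a pose let the fingers close. It gives the time, the measured TCP pose, the force and the opening at its end, in the units of the state.
- sensors.observe(): the state, without advancing time (a new reading comes with each control period).
- imaging.grab_frame(name): name is "scene" or "side" or "wrist"; returns the picture (400x640x3 uint8, red, green, blue); there is no depth.
- imaging.camera_info(name): a dict with "fx", "fy", "cx", "cy" (pixels), "origin" and "attitude" of the camera in the world. Camera axes: x right, y down, z forward; pixel columns grow to the right and rows downward; lengths in m; the calibration is good to about 2 mm. A picture is of the moment at which its call begins: read the wrist's pose just before it. camera_info takes no time and is no camera call; for the wrist camera it gives the pose at the moment of the call.
- order.job_done(): hands the job in, once; it reports no verdict.
The state is a dict: "clock": time; "qpos": joint angles; "qd": joint speeds; "joint_efforts": joint torques, N m; "position": TCP position; "tool_rot": TCP orientation; "force": force on the tool from outside, world axes, zero at the start; "moment": the same for the moment, N m; "grip_width": finger opening in m.
Only numpy, scipy, OpenCV 4.12 (cv2) and the standard library are available. Lean on these libraries where they do the work, as an engineer would, in place of code of your own. Each camera call takes 0.05 s, during which the arm holds its last target.

## Task

With one fingertip press the long steel bar of the spring clip down and hold it down, so that the clip's jaw stands open; meanwhile push the hardwood block along its channel with the other finger, beneath the open jaw and fully home against the end stop. Only then let the bar up, so that the jaw closes on the block, and move clear. Only press and push: do not lift the block or tip it, and leave the things standing round the holder where they are.

Things in the scene. Friction and masses are not known exactly. Their poses are not given: they have to be found in the camera images.
- holder: Sprung block holder, fixed; plywood base 310 x 124 x 8 mm, so its deck is 8 mm above the bench. Origin on the bench under the channel's centre line; +x runs along the channel to the end stop (the way to push), +y left. Base x -180..130, y -82..42 mm. Channel 50 mm wide (y -25..25), x -165..110, open at the -x end and above; cheeks 14 mm (left) and 12 mm (right) above the deck.
- end_stop (a point): Middle of the foot of the end stop's face, on the deck, at holder x = 110, y = 0, z = 8 mm; the stop is 16 mm tall. The home block's front end touches it.
- hinge_mid (a point): Point on the clip's hinge axis at holder x = 0, y = -35, z = 30 mm; the tube (9 mm thick) runs along x right of the channel from x = -165 to 100, with knuckles up to 28 mm above the deck at x = -170, 3 and 100.
- clip (a joint): Angle of the rocker clip (rad): 0 at rest, jaw down; grows as the bar is pressed and the jaw rises; end of travel 0.36. At rest the jaw is 15 mm above the deck and blocks the 22 mm block; at 0.206 it lies on the block; above 0.25 the block passes freely; 0.30 to 0.34 is a comfortable hold. Sprung shut: about 4 N on the bar starts it, about 8 N holds it fully down.
- press_bar (a point): Middle of the top of the clip's flat steel press bar, right of the channel: 152 mm long (holder x -172..-20 mm), 36 mm wide, here at y = -63. Press anywhere along it, also sliding. Moves with the clip: height above the bench 28 mm at rest, 22 at joint 0.206 (bar level), 19 at 0.32 (a fingertip there is half-way up the block); 2.8 mm per 0.1 rad.
- jaw_pad (a point): Middle of the underside of the jaw's rubber pad, which reaches over the channel from the right: 26 mm along the channel (holder x 67..93 mm), y about -4..10. Moves with the clip: 15 mm above the deck at rest, about 26 at joint 0.32.
- block_center (a point): Centre of the loose hardwood block, a plain flat bar 155 long, 46 wide, 22 mm thick, 0.13 kg, lying on the deck in the channel, front end short of the jaw. This point's y axis is its length and points to the end stop; its rear end, the one to push, is 77.5 mm behind this point. Home, this point is at holder x = 32.5 mm (jaw over the block); at the start x = -52 to -22.
- block: the same block as a  origin at the centre of its underside, 11 mm below block_center; its axes are turned 4 degrees about z against the block's sides, so use block_center for direction
- spool_4: bystander: small thread spool, 35 mm across, 40 mm tall, standing right of the holder; origin at its underside
- brass_weight: bystander: turned brass weight, 51 mm across, 68 mm tall, standing left of the holder; origin at its underside
- rivet_jar_b: bystander: screw jar of studs, 55 mm across, 55 mm tall, on the bench to the right; origin at its underside
- needle_tin: bystander: flat red tin with a hinged lid, 77 x 113 x 39 mm, on the bench to the left; origin at its underside

How it is judged:
On the way, in this order (a step that is already met when the one before it is completed fails the run):
1. the clip is held open with the block still in front of the jaw (value of joint clip above 0.225 rad and x of block_center in the frame of holder below -0.012 m), for 0.2 s.
2. the block is pushed beneath the open jaw and home while the clip is still held open (value of joint clip above 0.215 rad and x of block_center in the frame of holder above 0.0285 m), for 0.1 s.
At the end, for the whole second after the job is handed in: the block lies flat in the channel within 4 mm of the end stop, at rest, and the released clip has closed on its top (joint 0.17 to 0.225) (x of block_center in the frame of holder between 0.0285 and 0.037 m and y of block_center in the frame of holder between -0.004 and 0.004 m and height (world z) of block_center below 0.022 m and value of joint clip between 0.17 and 0.225 rad and linear speed of block below 0.01 m/s); the robot touches nothing.
It fails at once if the block is lifted more than 10 mm or tipped (height (world z) of block_center above 0.029 m or angle between block_center's own z axis and vertical above 0.15 rad).
It fails at once if the clip is let down on the block before it is home (value of joint clip below 0.213 rad and x of block_center in the frame of holder between -0.003 and 0.0255 m).
It fails at once if a thing standing round the holder is shifted more than 25 mm (distance of any of spool_4, brass_weight, rivet_jar_b, needle_tin from where it was at the start of the episode above 0.025 m).
It also fails if it takes over 45 s, if anything falls off the work surface, if the arm or the gripper's body presses on something with over 40 N, if the wrist force passes 120 N, or if a joint passes its speed limit or range.

## Working session

There is one attempt and no reset: what is moved stays moved. The work goes in short steps, Python scripts to look and compute and a tool call to move; the robot and the scene stay as the last step left them, time stands still between calls to the robot, and variables do not carry over. Pictures are saved under pics/ and viewed, and the job is handed in when it is done.

Besides the shell and the picture viewer there is one more tool, called after "Call:" as name(argument=value, ...) on one line, values as JSON. arm_command: Moves the arm, as the interface text tells. Its arguments: {"type":"object","properties":{"commands":{"type":"array"},"grip":{"type":"number"},"squeeze":{"type":"number"}},"required":["commands"]}

```bash
ls; mkdir -p pics; python3 - <<'E'
from workcell import sensors, imaging, order, bot
import cv2
s=sensors.observe();print(s)
for n in ["scene","side","wrist"]:
    print(n,imaging.camera_info(n))
    cv2.imwrite(f"pics/a_{n}.png",cv2.cvtColor(imaging.grab_frame(n),cv2.COLOR_RGB2BGR))
E
```

```text
pics
{'clock': 0.0, 'qpos': array([ 1.16679434,  0.52200295, -0.0363644 ,  1.59997751,  0.02119367,
        1.0211306 , -0.11279038]), 'qd': array([ 7.26573660e-04, -1.40696290e-03,  1.68441970e-03,  6.98273116e-05,
       -6.07305065e-04,  7.82194207e-04,  1.36062785e-03]), 'joint_efforts': array([-1.36969455e-03, -9.27098608e+01,  1.97907664e+00, -3.69930875e+01,
        1.78107340e-02,  8.09523510e-03,  8.81574306e-05]), 'position': array([ 0.20464365, -0.59017235,  0.21304315]), 'tool_rot': array([-1.5197848 ,  1.56966249,  1.95563771]), 'force': array([ 0.08519691,  0.40561848, -0.11946301]), 'moment': array([-0.00741144, -0.06269867, -0.02156582]), 'grip_width': 0.08520984664554315}
scene {'fx': 421.2594471714585, 'fy': 421.2594471714585, 'cx': 319.6311759753827, 'cy': 195.7783455685301, 'origin': array([-0.33556253,  0.76745832,  0.72353964]), 'attitude': array([-2.09955311,  0.00947136, -2.19212716])}
side {'fx': 405.30673728215163, 'fy': 405.30673728215163, 'cx': 328.22612486825074, 'cy': 196.66252152295206, 'origin': array([ 0.62850657, -0.9731295 ,  0.55254093]), 'attitude': array([-2.01230246, -0.01493387,  0.06397513])}
wrist {'fx': 348.02462463507317, 'fy': 348.02462463507317, 'cx': 317.55847506269237, 'cy': 204.9066525939551, 'origin': array([ 0.28171762, -0.5647972 ,  0.37400784]), 'attitude': array([ 2.82183167e+00,  3.15371640e-04, -1.23610412e+00])}
```

View pics/a_scene.png

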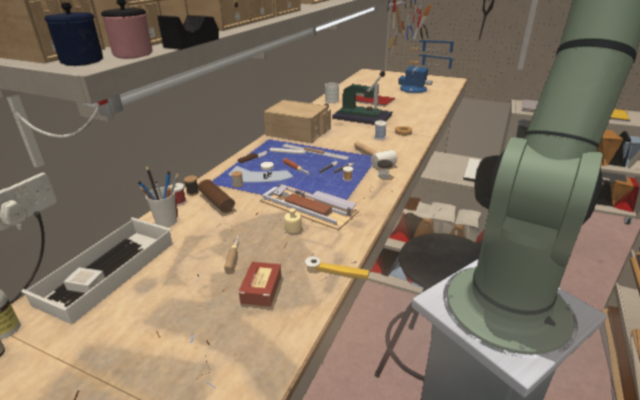

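View pics/a_side.png

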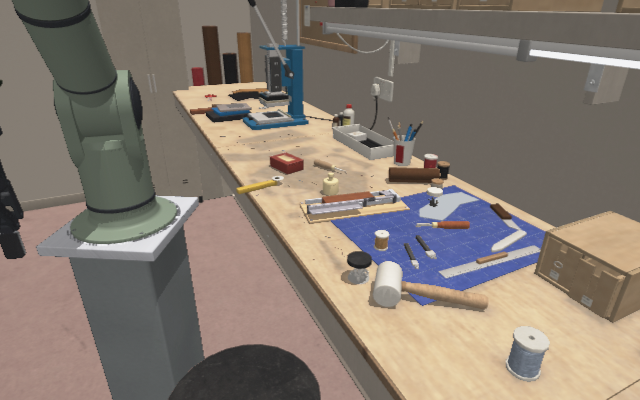

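View pics/a_wrist.png

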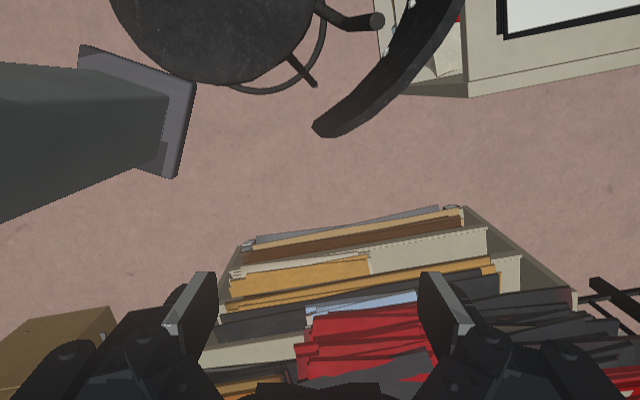

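The holder is at about (310,204) in scene and (352,204) in side. The red tin, brass weight, spool and jar stand around it. I'll enlarge both crops.

```bash
python3 - <<'E'
import cv2
a=cv2.imread("pics/a_scene.png")[170:240,250:370]; cv2.imwrite("pics/b1.png",cv2.resize(a,None,fx=6.5,fy=6.5,interpolation=cv2.INTER_CUBIC))
a=cv2.imread("pics/a_side.png")[170:290,290:420]; cv2.imwrite("pics/b2.png",cv2.resize(a,None,fx=5,fy=5,interpolation=cv2.INTER_CUBIC))
E
```

```text
(no output)
```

View pics/b1.png

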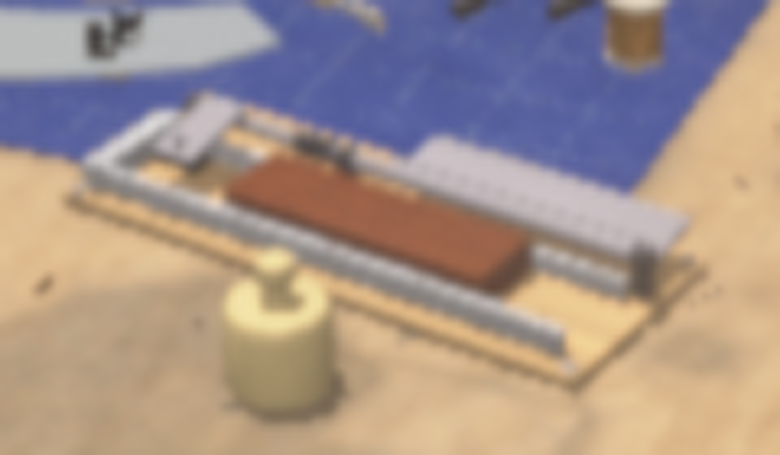

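View pics/b2.png

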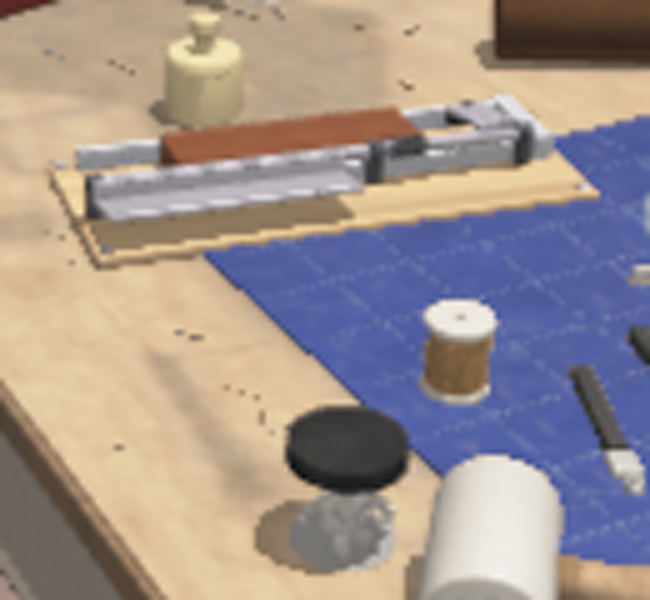

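```bash
cat > h.py <<'E'
import numpy as np,cv2
from scipy.spatial.transform import Rotation as R
from workcell import sensors, imaging, order, bot
def ray(info,u,v):
    d=R.from_euler('xyz',info['attitude']).as_matrix()@np.array([(u-info['cx'])/info['fx'],(v-info['cy'])/info['fy'],1])
    return np.array(info['origin']),d
def plane(info,u,v,z):
    o,d=ray(info,u,v); return o+d*(z-o[2])/d[2]
def proj(info,P):
    M=R.from_euler('xyz',info['attitude']).as_matrix()
    c=(np.atleast_2d(P)-info['origin'])@M
    return np.c_[c[:,0]/c[:,2]*info['fx']+info['cx'],c[:,1]/c[:,2]*info['fy']+info['cy']]
def fit2(loc,w):
    loc=np.array(loc);w=np.array(w)
    a=loc[:,0]+1j*loc[:,1];b=w[:,0]+1j*w[:,1]
    am,bm=a.mean(),b.mean();s=np.sum(np.conj(a-am)*(b-bm));yaw=np.angle(s)
    t=bm-am*np.exp(1j*yaw);res=np.abs(a*np.exp(1j*yaw)+t-b)
    return t.real,t.imag,yaw,abs(s)/np.sum(abs(a-am)**2),res
def save(n,im): cv2.imwrite("pics/%s.png"%n,cv2.cvtColor(im,cv2.COLOR_RGB2BGR))
E
python3 - <<'E'
from h import *
S=imaging.camera_info("scene");D=imaging.camera_info("side")
sc=[(575,389),(72,203),(705,270)]; L1=[(-.18,.042),(.13,.042),(-.18,-.082)]
sd=[(100,267),(598,195),(50,170)]; L2=[(-.18,-.082),(.13,-.082),(-.18,.042)]
w1=[plane(S,u/6.5+250-.5,v/6.5+170-.5,0.002)[:2] for u,v in sc]
w2=[plane(D,u/5+290-.5,v/5+170-.5,0.002)[:2] for u,v in sd]
print(w1,w2);print(fit2(L1,w1));print(fit2(L2,w2));print(fit2(L1+L2,w1+w2))
for n,u,v,z in [("brass",202,115,0),("spool",457,395,0),("jar",345,565,0)]:
    print(n,plane(D,u/5+290,v/5+170,z))
print(plane(S,260,270,.039))
E
```

```text
[array([0.47850242, 0.12574346]), array([0.76331851, 0.23153265]), array([0.52127836, 0.01194804])] [array([0.52111207, 0.01391543]), array([0.8103585 , 0.12995557]), array([0.47774421, 0.13270829])]
(np.float64(0.6597856062197976), np.float64(0.14918703847769044), np.float64(0.3562319386381261), np.float64(0.9794693486924371), array([0.00206353, 0.00435026, 0.00287073]))
(np.float64(0.659535693768452), np.float64(0.15809727861542078), np.float64(0.37469253194151086), np.float64(1.001758419563965), array([0.0021967 , 0.00061453, 0.00177725]))
(np.float64(0.6597732625431456), np.float64(0.15380767410237706), np.float64(0.3669427885326578), np.float64(0.9878631416408304), array([0.00324535, 0.00856576, 0.00074829, 0.00122791, 0.00605244,
       0.0044026 ]))
brass [0.56725341 0.22273958 0.        ]
spool [ 0.7148955  -0.10042741  0.        ]
jar [ 0.65799604 -0.24359883  0.        ]
[0.41228109 0.42192627 0.039     ]
```

```bash
python3 - <<'E'
from h import *
print([a for a in dir(bot) if a[0]!='_'])
for a in dir(bot):
    if a[0]!='_': print(a,getattr(bot,a))
s=sensors.observe();M=R.from_euler('xyz',s['tool_rot']).as_matrix();print(M.round(3),s['clock'])
w=imaging.camera_info('wrist');Mw=R.from_euler('xyz',w['attitude']).as_matrix()
print("cam in tool",M.T@(w['origin']-s['position']),(M.T@Mw).round(3))
yaw=.37
hy=np.array([-np.sin(yaw),np.cos(yaw),0])
print("hy",hy,"in tool",M.T@hy, "angle y,z",np.arctan2((M.T@hy)[2],(M.T@hy)[1]))
t=np.array([.66,.154,0])+R.from_euler('z',yaw).apply([-.09,-.033,0]);print(t)
for P in [(.5,-.3,.3),(t[0]-.0,t[1]-.0,.33)]:
    print(P,M.T@(np.array(P)-s['position'])*100)
E
```

```text
['IKError', 'tip_extent']
IKError <class 'workcell.IKError'>
tip_extent 0.008
[[-0.     0.328 -0.945]
 [ 0.001 -0.945 -0.328]
 [-1.    -0.001  0.   ]] 0.15
cam in tool [-0.16093177  0.00107886 -0.08114613] [[-0.001 -0.314  0.949]
 [ 1.     0.001  0.001]
 [-0.001  0.949  0.314]]
hy [-0.36161543  0.93232735  0.        ] in tool [ 8.96475267e-04 -9.99343501e-01  3.62182803e-02] angle y,z 3.1053664357717436
[0.58802385 0.09068781 0.        ]
(0.5, -0.3, 0.3) [ -8.66968461 -17.75534295 -37.41351112]
(np.float64(0.5880238481503006), np.float64(0.09068780871815428), 0.33) [-11.63999384 -51.78694186 -58.52936194]
```

Call:
arm_command(commands=[{"dx":-4,"dy":-4,"dz":-2},{"dx":-8.7,"dy":-17.8,"dz":-37.4,"twist":-0.036},{"dx":-8.7,"dy":-17.8,"dz":-37.4,"twist":-0.036},{"dx":-8.7,"dy":-17.8,"dz":-37.4,"twist":-0.036},{"dx":-8.7,"dy":-17.8,"dz":-37.4,"twist":-0.036},{"dx":-8.7,"dy":-17.8,"dz":-37.4,"twist":-0.036},{"dx":-8.7,"dy":-17.8,"dz":-37.4,"twist":-0.036},{"dx":-8.7,"dy":-17.8,"dz":-37.4,"twist":-0.036},{"dx":-8.7,"dy":-17.8,"dz":-37.4,"twist":-0.036},{"dx":-8.7,"dy":-17.8,"dz":-37.4,"twist":-0.036},{"dx":-8.7,"dy":-17.8,"dz":-37.4,"twist":-0.036},{"dx":-8.7,"dy":-17.8,"dz":-37.4,"twist":-0.036}], grip=-0.36)

```text
validation failed for argument at $.co...
```

Call:
arm_command(commands=[{"dx":-4.0,"dy":-4.0,"dz":-2.0,"twist":0.0},{"dx":-8.7,"dy":-17.8,"dz":-37.4,"twist":-0.036}], grip=-0.36)

```text
clock: 0.32
position: [0.2349, -0.5331, 0.2489]
tool_rot: [-0.2, 1.568, -2.98]
force: [0.4, -1.6, 2.6]
grip_width: 0.0642
```

```bash
cat >> h.py <<'E'
def rel(P,yaw=None):
    s=sensors.observe();M=R.from_euler('xyz',s['tool_rot']).as_matrix()
    print("t",s['clock'],"pos",s['position'].round(4),"F",s['force'].round(1),"w",s['grip_width'])
    print("d cm",(M.T@(np.array(P)-s['position'])*100).round(2))
    if yaw is not None:
        hy=np.array([np.sin(yaw),-np.cos(yaw),0]);v=M.T@hy
        print("twist",np.arctan2(v[2],v[1]),"tilt deg",np.degrees(np.arccos(-M[2,0])))
E
python3 -c "
from h import *
rel([.45,-.3,.3],.37)"
```

```text
t 0.3167 pos [ 0.2349 -0.5331  0.2489] F [ 0.4 -1.6  2.6] w 0.06422508407147529
d cm [ -5.17 -14.18 -28.36]
twist -0.007897697632814688 tilt deg 0.14362584024480743
```

Call:
arm_command(commands=[{"dx":-5.2,"dy":-14.2,"dz":-28.4,"twist":0.0},{"dx":-5.2,"dy":-14.2,"dz":-28.4,"twist":0.0},{"dx":-5.2,"dy":-14.2,"dz":-28.4,"twist":0.0},{"dx":-5.2,"dy":-14.2,"dz":-28.4,"twist":0.0},{"dx":-5.2,"dy":-14.2,"dz":-28.4,"twist":0.0},{"dx":-5.2,"dy":-14.2,"dz":-28.4,"twist":0.0},{"dx":-5.2,"dy":-14.2,"dz":-28.4,"twist":0.0},{"dx":-5.2,"dy":-14.2,"dz":-28.4,"twist":0.0},{"dx":-5.2,"dy":-14.2,"dz":-28.4,"twist":0.0},{"dx":-5.2,"dy":-14.2,"dz":-28.4,"twist":0.0}])

```text
clock: 1.15
position: [0.4512, -0.2985, 0.3003]
tool_rot: [-0.264, 1.568, -3.041]
force: [-0.6, -0.4, -0.1]
grip_width: 0.0581
```

```bash
python3 -c "
from h import *
t=np.array([.66,.154,0])+R.from_euler('z',.37).apply([.02,-.033,0]);t[2]=.27
print(t);rel(t,.37)"
```

```text
[0.69057986 0.13046551 0.27      ]
t 1.15 pos [ 0.4512 -0.2985  0.3003] F [-0.6 -0.4 -0.1] w 0.05811853019217521
d cm [  2.96 -31.52 -37.68]
twist -0.005057953529972592 tilt deg 0.13507287599411252
```

Call:
arm_command(commands=[{"dx":3,"dy":-31.5,"dz":-37.7,"twist":0.0},{"dx":3,"dy":-31.5,"dz":-37.7,"twist":0.0},{"dx":3,"dy":-31.5,"dz":-37.7,"twist":0.0},{"dx":3,"dy":-31.5,"dz":-37.7,"twist":0.0},{"dx":3,"dy":-31.5,"dz":-37.7,"twist":0.0},{"dx":3,"dy":-31.5,"dz":-37.7,"twist":0.0},{"dx":3,"dy":-31.5,"dz":-37.7,"twist":0.0},{"dx":3,"dy":-31.5,"dz":-37.7,"twist":0.0},{"dx":3,"dy":-31.5,"dz":-37.7,"twist":0.0},{"dx":3,"dy":-31.5,"dz":-37.7,"twist":0.0},{"dx":3,"dy":-31.5,"dz":-37.7,"twist":0.0},{"dx":3,"dy":-31.5,"dz":-37.7,"twist":0.0}])

```text
clock: 2.15
position: [0.6916, 0.1315, 0.2687]
tool_rot: [-0.158, 1.568, -2.936]
force: [0.3, -0.6, 0.3]
grip_width: 0.058
```

Call:
arm_command(commands=[{"dx":0,"dy":0,"dz":0,"twist":0.0},{"dx":0,"dy":0,"dz":0,"twist":0.0}])

```text
clock: 2.32
position: [0.6916, 0.1324, 0.267]
tool_rot: [-0.198, 1.565, -2.973]
force: [-0.9, -1.6, 0.0]
grip_width: 0.0578
```

```bash
python3 -c "
from h import *
t=np.array([.66,.154,0])+R.from_euler('z',.37).apply([.02,-.033,0]);t[2]=.27
rel(t,.37)
w=imaging.camera_info('wrist');save('c_wrist',imaging.grab_frame('wrist'));print(w)
import pickle;pickle.dump(w,open('c.pkl','wb'))"
```

```text
t 2.3167 pos [0.6916 0.1324 0.267 ] F [-0.9 -1.6  0. ] w 0.05777996131515834
d cm [-0.3   0.14  0.17]
twist -0.004140448131004119 tilt deg 0.30400771067642995
{'fx': 348.02462463507317, 'fy': 348.02462463507317, 'cx': 317.55847506269237, 'cy': 204.9066525939551, 'origin': array([0.76861373, 0.16052111, 0.42752146]), 'attitude': array([ 2.81666205e+00,  3.49675552e-04, -1.20403500e+00])}
```

View pics/c_wrist.png

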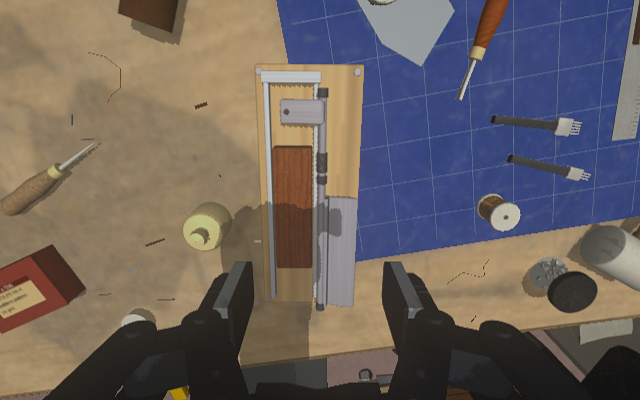

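The wrist view shows the holder's front corners at (257,65) and (363,65). The block is at cols 274-312, rows 146-268, and the bar at cols 328-356, rows 196-306. I'll zoom in for exact edges.

```bash
python3 - <<'E'
import cv2
im=cv2.imread("pics/c_wrist.png")
cv2.imwrite("pics/c1.png",cv2.resize(im[55:155,245:375],None,fx=6,fy=6,interpolation=cv2.INTER_CUBIC))
cv2.imwrite("pics/c2.png",cv2.resize(im[190:315,245:375],None,fx=4.8,fy=4.8,interpolation=cv2.INTER_CUBIC))
E
```

```text
(no output)
```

View pics/c1.png

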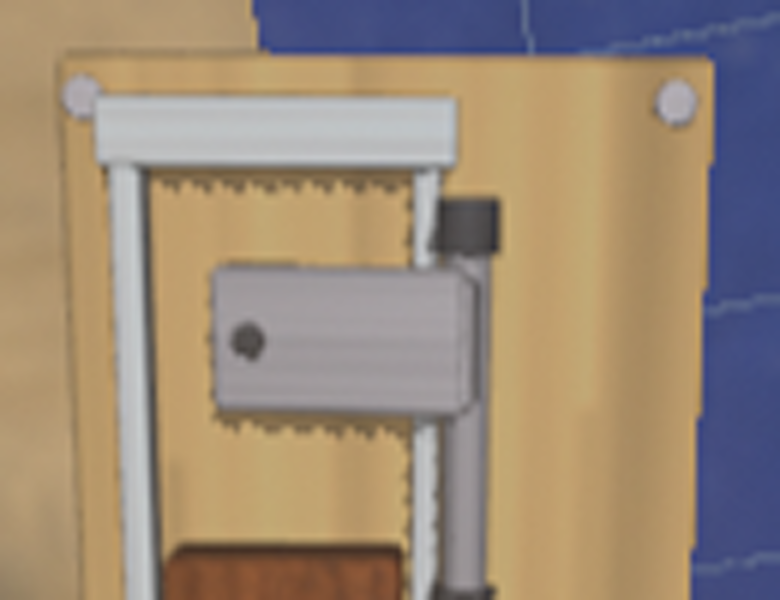

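View pics/c2.png

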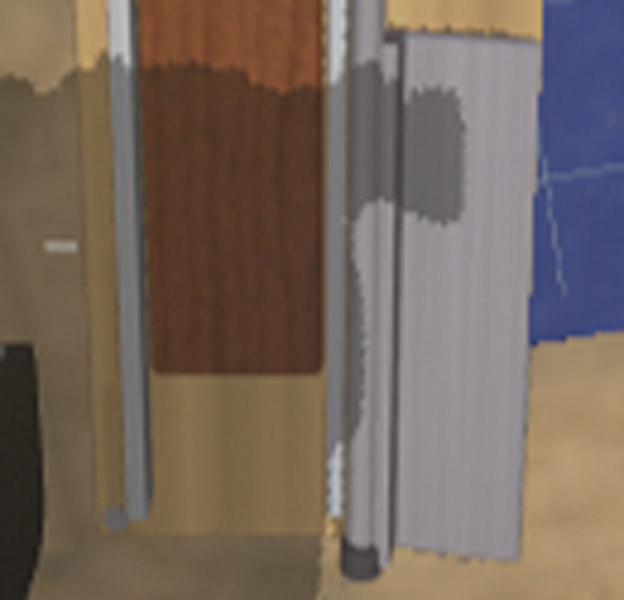

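```bash
python3 - <<'E'
from h import *
import pickle
w=pickle.load(open('c.pkl','rb'))
A=lambda u,v:(u/6+245-.5+.08,v/6+55-.5+.08)
B=lambda u,v:(u/4.8+245-.4,v/4.8+190-.4)
pts=[((.130,.042),A(60,57),.008),((.130,-.082),A(712,59),.008),((-.18,.042),B(100,533),.008),
((-.165,.025),B(150,517),.022),((-.165,-.025),B(327,518),.020),((-.02,-.0805),B(542,42),.0317),((-.172,-.0805),B(520,558),.0317)]
L=[p[0] for p in pts];W=[plane(w,*p[1],p[2])[:2] for p in pts]
print(fit2(L,W)); x,y,yaw,s,r=fit2(L,W)
Ri=R.from_euler('z',-yaw)
def toh(P): return Ri.apply(np.array(P)-[x,y,0])*1000
for l,q in zip(L,W): print(np.array(l)*1000,toh([*q,0]).round(1))
print("block FL,FR,RL,RR top")
for uv in [A(165,548),A(400,548),B(152,374),B(323,374)]: print(toh(plane(w,*uv,.030)).round(1))
for n,uv,z in [("stop edge",A(120,165),.024),("stopR",A(440,165),.024),("jaw rear",A(300,412),.03)]: print(n,toh(plane(w,*uv,z)).round(1))
E
```

```text
(np.float64(0.6603032321216636), np.float64(0.1522375932635675), np.float64(0.360296812140592), np.float64(0.9924953696020954), array([0.00199383, 0.00101646, 0.00133896, 0.00094812, 0.00083233,
       0.0018161 , 0.00209512]))
[130.  42.] [128.8  40.4   0. ]
[130. -82.] [129.3 -81.3   0. ]
[-180.   42.] [-179.2   41.     0. ]
[-165.   25.] [-164.4   24.3    0. ]
[-165.  -25.] [-165.7  -25.5    0. ]
[-20.  -80.5] [-20.5 -78.8   0. ]
[-172.   -80.5] [-170.4  -79.1    0. ]
block FL,FR,RL,RR top
[41.  21.2 30. ]
[ 41.3 -23.5  30. ]
[-114.8   21.3   30. ]
[-114.4  -24.4   30. ]
stop edge [109.7  27.7  24. ]
stopR [110.1 -30.6  24. ]
jaw rear [66.4 -4.9 30. ]
```

Fitted holder: (0.660,0.152), yaw 0.360, block rear at holder x≈-115. Next I'll check the fingertips' geometry in the wrist image.

```bash
python3 - <<'E'
import cv2
im=cv2.imread("pics/c_wrist.png")
cv2.imwrite("pics/c3.png",cv2.resize(im[240:400,160:480],None,fx=2.5,fy=2.5,interpolation=cv2.INTER_CUBIC)*1)
E
```

```text
(no output)
```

View pics/c3.png

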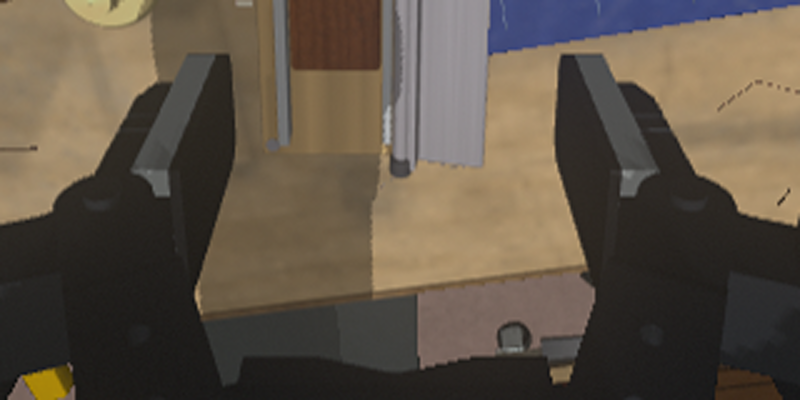

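```bash
cat >> h.py <<'E'
H=(0.6603,0.1522,0.360)
def h2w(p): return np.array([H[0],H[1],0])+R.from_euler('z',H[2]).apply(p)
def w2h(p): return R.from_euler('z',-H[2]).apply(np.array(p)-[H[0],H[1],0])
def relh(p):
    s=sensors.observe();print("h mm",(w2h(s['position'])*1000).round(1),"tip-tool",s['tool_rot'].round(3));rel(h2w(p),H[2])
E
python3 -c "
from h import *
relh([-.136,-.034,.07])"
```

```text
h mm [ 21.6 -31.4 267.7] tip-tool [-0.011  1.566 -2.789]
t 2.3667 pos [0.6916 0.1305 0.2677] F [ 0.2 -1.3 -0.4] w 0.05818017897549561
d cm [19.84  0.2  15.67]
twist 0.003882561506929429 tilt deg 0.2761838701231919
```

Call:
arm_command(commands=[{"dx":3,"dy":0.2,"dz":5,"twist":0.004},{"dx":6,"dy":0.2,"dz":9,"twist":0.004},{"dx":9,"dy":0.2,"dz":12.5,"twist":0.004},{"dx":12.5,"dy":0.2,"dz":15.7,"twist":0.004},{"dx":16,"dy":0.2,"dz":15.7,"twist":0.004},{"dx":18.5,"dy":0.2,"dz":15.7,"twist":0.004},{"dx":19.8,"dy":0.2,"dz":15.7,"twist":0.004},{"dx":19.8,"dy":0.2,"dz":15.7,"twist":0.004},{"dx":19.8,"dy":0.2,"dz":15.7,"twist":0.004}])

```text
clock: 3.12
position: [0.5446, 0.0708, 0.0708]
tool_rot: [0.063, 1.565, -2.721]
force: [0.9, -0.2, 0.7]
grip_width: 0.0583
```

```bash
python3 -c "
from h import *
relh([-.136,-.034,.07])
D=imaging.camera_info('side');s=sensors.observe()
im=imaging.grab_frame('side');save('d_side',im)
uv=proj(D,s['position'])[0];print(uv)
im=im.copy();cv2.circle(im,tuple(int(round(v)) for v in uv),1,(255,0,0),-1)
c=im[140:240,270:430];save('d1',cv2.resize(c,None,fx=5,fy=5,interpolation=cv2.INTER_CUBIC))
im=imaging.grab_frame('wrist');save('d_wrist',im)
"
```

```text
h mm [-137.   -35.4   70.8] tip-tool [ 0.063  1.565 -2.721]
t 3.1167 pos [0.5446 0.0708 0.0708] F [ 0.9 -0.2  0.7] w 0.05826515031141029
d cm [ 0.08 -0.14 -0.1 ]
twist -0.002103474053336671 tilt deg 0.3253964017606877
[319.71678891 192.37239241]
```

View pics/d1.png

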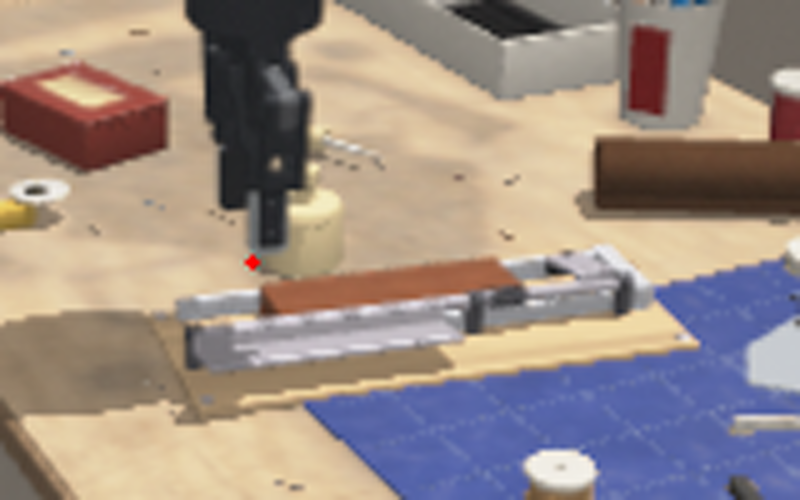

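View pics/d_wrist.png

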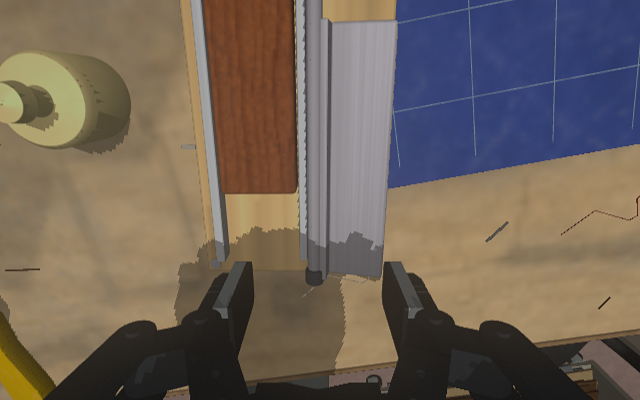

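```bash
python3 -c "
from h import *
D=imaging.camera_info('side')
n=R.from_euler('z',H[2]).apply([0,1,0])
def ypl(info,u,v,y):
    o,d=ray(info,u,v);t=(n@(h2w([0,y,0])-o))/(n@d);return (w2h(o+t*d)*1000).round(1)
for x in (248,266,288): print('near',ypl(D,270+x/5-.4,140+250/5-.4,-.0715))
for x in (219,245): print('far',ypl(D,270+x/5-.4,140+208/5-.4,.001))
W=imaging.camera_info('wrist')
# wrist tip corners, planes of inner faces
for (u,v),y in [((252,262),-.0354+.0292),((254,303),-.0354+.0292),((384,262),-.0354-.0292),((381,303),-.0354-.0292)]: print('wr',ypl(W,u,v,y))
"; python3 - <<'E'
import cv2
im=cv2.imread("pics/d_wrist.png")
cv2.imwrite("pics/d3.png",cv2.resize(im[180:380,160:480],None,fx=2.5,fy=2.5,interpolation=cv2.INTER_CUBIC))
E
```

```text
near [-148.9  -71.5   96.6]
near [-138.6  -71.5   95.4]
near [-126.   -71.5   93.9]
far [-145.7    1.    91.3]
far [-130.1    1.    89.5]
wr [-129.1   -6.2   90.1]
wr [-149.7   -6.2   91.8]
wr [-124.2  -64.6   99.5]
wr [-145.   -64.6   98.9]
```

View pics/d3.png

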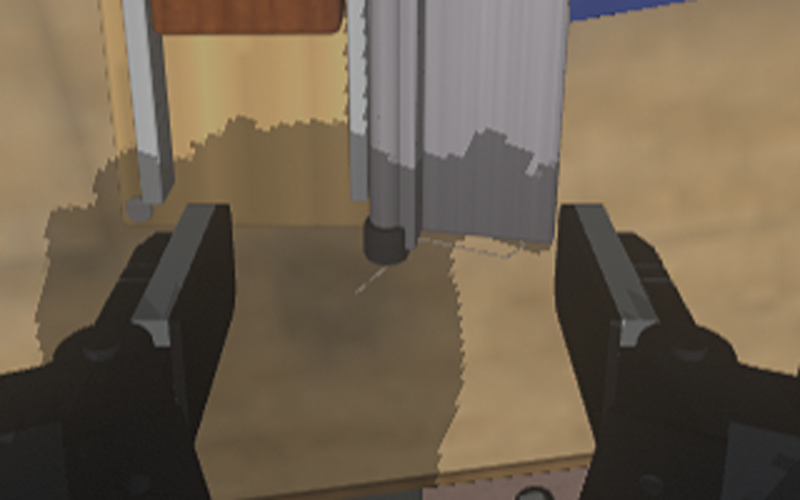

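Both views put the fingertips about 22 mm above the reported TCP at this opening, which disagrees with the stated 8 mm ahead. I'll descend in small steps and check by force.

Call:
arm_command(commands=[{"dx":1,"dy":-0.14,"dz":-0.1,"twist":0.0},{"dx":2,"dy":-0.14,"dz":-0.1,"twist":0.0},{"dx":2.5,"dy":-0.14,"dz":-0.1,"twist":0.0},{"dx":2.5,"dy":-0.14,"dz":-0.1,"twist":0.0}])

```text
clock: 3.55
position: [0.5457, 0.0734, 0.046]
tool_rot: [0.114, 1.567, -2.668]
force: [0.8, -1.2, -0.4]
grip_width: 0.0582
```

Call:
arm_command(commands=[{"dx":0.4,"dy":0,"dz":0,"twist":0.0},{"dx":0.8,"dy":0,"dz":0,"twist":0.0},{"dx":0.8,"dy":0,"dz":0,"twist":0.0}])

```text
clock: 3.8
position: [0.5453, 0.0733, 0.0372]
tool_rot: [0.054, 1.566, -2.728]
force: [-0.2, -0.6, -0.3]
grip_width: 0.058
```

```bash
python3 -c "
from h import *
relh([-.137,-.034,.01])
im=imaging.grab_frame('side');save('e_side',im)
c=im[140:240,270:430];save('e1',cv2.resize(c,None,fx=5,fy=5,interpolation=cv2.INTER_CUBIC))
"
```

```text
h mm [-135.5  -33.3   37.2] tip-tool [ 0.054  1.566 -2.728]
t 3.8 pos [0.5453 0.0733 0.0372] F [-0.2 -0.6 -0.3] w 0.05803001227918632
d cm [2.72 0.07 0.14]
twist -0.001013715965498157 tilt deg 0.2879404945684521
```

View pics/e1.png

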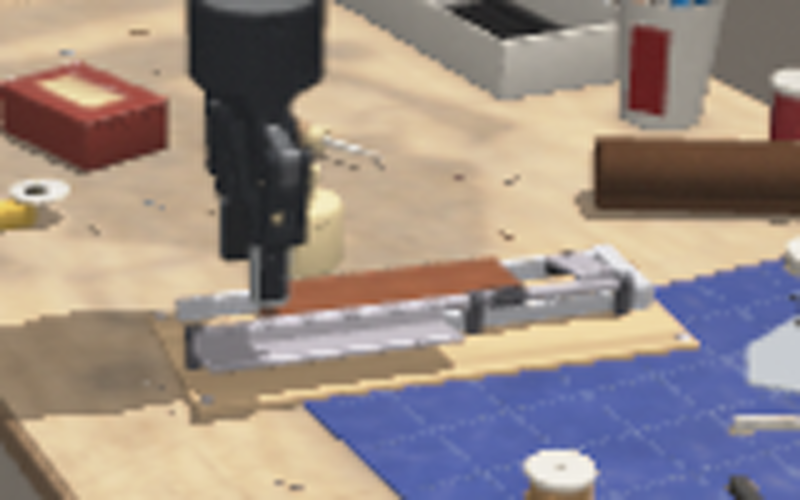

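Call:
arm_command(commands=[{"dx":0.5,"dy":0,"dz":0,"twist":0.0},{"dx":1.0,"dy":0,"dz":0,"twist":0.0},{"dx":1.0,"dy":0,"dz":0,"twist":0.0}])

```text
clock: 4.1
position: [0.5449, 0.0732, 0.0267]
tool_rot: [0.027, 1.565, -2.756]
force: [-0.8, -0.1, 0.1]
grip_width: 0.0581
```

Call:
arm_command(commands=[{"dx":0.4,"dy":0,"dz":0,"twist":0.0},{"dx":0.7,"dy":0,"dz":0,"twist":0.0},{"dx":0.7,"dy":0,"dz":0,"twist":0.0}])

```text
clock: 4.35
position: [0.5445, 0.0732, 0.0189]
tool_rot: [0.001, 1.564, -2.782]
force: [-0.8, -0.8, -1.1]
grip_width: 0.0578
```

```bash
python3 -c "
from h import *
relh([-.137,-.034,.01])
im=imaging.grab_frame('side');save('f_side',im)
c=im[140:240,270:430];save('f1',cv2.resize(c,None,fx=5,fy=5,interpolation=cv2.INTER_CUBIC))
im=imaging.grab_frame('wrist');save('f_wrist',im)
"
```

```text
h mm [-136.2  -33.2   18.9] tip-tool [ 1.000e-03  1.564e+00 -2.782e+00]
t 4.35 pos [0.5445 0.0732 0.0189] F [-0.8 -0.8 -1.1] w 0.05778226803586725
d cm [0.9  0.08 0.07]
twist -0.0008264807270090943 tilt deg 0.3793148788738774
```

View pics/f1.png

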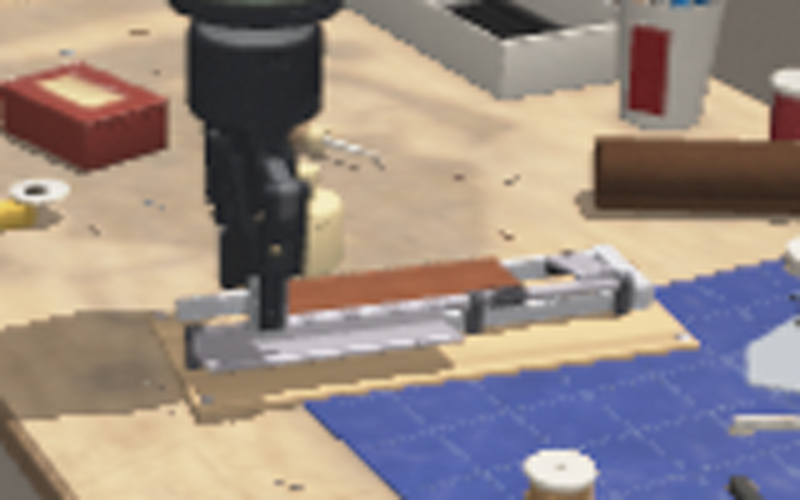

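View pics/f_wrist.png

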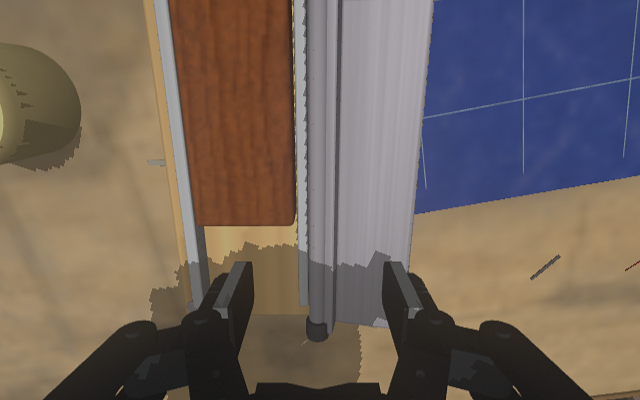

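Call:
arm_command(commands=[{"dx":0.4,"dy":0.05,"dz":0.05,"twist":0.0},{"dx":0.8,"dy":0.05,"dz":0.05,"twist":0.0},{"dx":0.8,"dy":0.05,"dz":0.05,"twist":0.0}])

```text
clock: 4.7
position: [0.5441, 0.0724, 0.0108]
tool_rot: [-0.006, 1.564, -2.788]
force: [-0.9, 0.7, -0.2]
grip_width: 0.058
```

Call:
arm_command(commands=[{"dx":0.2,"dy":0,"dz":0,"twist":0.0},{"dx":0.2,"dy":0,"dz":0,"twist":0.0}])

```text
clock: 4.87
position: [0.5438, 0.0724, 0.0084]
tool_rot: [-0.021, 1.563, -2.803]
force: [0.1, -0.4, 0.0]
grip_width: 0.0581
```

Call:
arm_command(commands=[{"dx":0.2,"dy":0,"dz":0,"twist":0.0},{"dx":0.2,"dy":0,"dz":0,"twist":0.0}])

```text
clock: 5.03
position: [0.544, 0.0724, 0.0062]
tool_rot: [-0.015, 1.564, -2.797]
force: [0.3, -0.1, 3.7]
grip_width: 0.0584
```

Call:
arm_command(commands=[{"dx":0.2,"dy":0,"dz":0,"twist":0.0},{"dx":0.2,"dy":0,"dz":0,"twist":0.0}])

```text
clock: 5.2
position: [0.544, 0.0725, 0.0041]
tool_rot: [-0.023, 1.564, -2.805]
force: [-0.4, 0.4, 3.7]
grip_width: 0.0579
```

Contact came at TCP z≈7 mm (Fz≈3.7 N), which confirms the 22 mm tip offset. Pressing on.

Call:
arm_command(commands=[{"dx":0.2,"dy":0,"dz":0,"twist":0.0},{"dx":0.4,"dy":0,"dz":0,"twist":0.0},{"dx":0.4,"dy":0,"dz":0,"twist":0.0}])

```text
clock: 5.45
position: [0.5438, 0.073, -0.0001]
tool_rot: [-0.088, 1.564, -2.87]
force: [-1.6, 1.7, 5.9]
grip_width: 0.0579
```

Call:
arm_command(commands=[{"dx":0.2,"dy":0,"dz":0,"twist":0.0},{"dx":0.2,"dy":0,"dz":0,"twist":0.0}])

```text
clock: 5.62
position: [0.5437, 0.0735, -0.0021]
tool_rot: [-0.153, 1.564, -2.935]
force: [-2.1, 1.1, 6.8]
grip_width: 0.0579
```

```bash
python3 -c "
from h import *
relh([-.137,-.034,-.003])
im=imaging.grab_frame('side');save('g_side',im)
c=im[150:230,280:430];save('g1',cv2.resize(c,None,fx=5,fy=5,interpolation=cv2.INTER_CUBIC))
im=imaging.grab_frame('wrist');save('g_wrist',im)
"
```

```text
h mm [-136.9  -32.6   -2.1] tip-tool [-0.153  1.564 -2.935]
t 5.6167 pos [ 0.5437  0.0735 -0.0021] F [-2.1  1.1  6.8] w 0.05789410199349799
d cm [0.09 0.14 0.01]
twist 0.00010047165579016152 tilt deg 0.3980605502291403
```

View pics/g1.png

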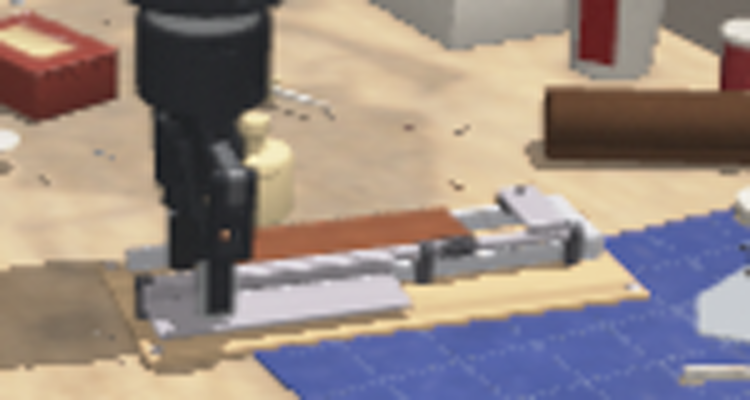

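View pics/g_wrist.png

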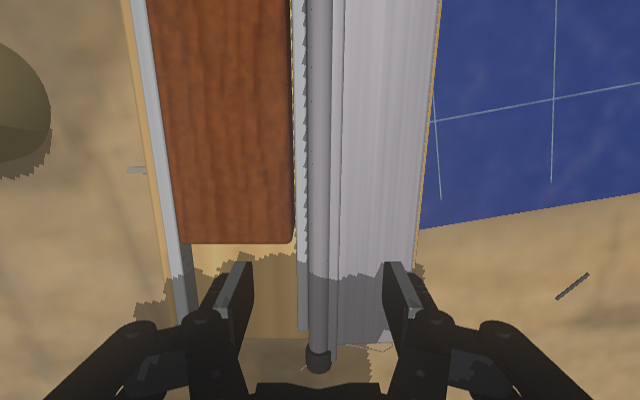

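Call:
arm_command(commands=[{"dx":0.12,"dy":0.1,"dz":0,"twist":0.0},{"dx":0.12,"dy":0.1,"dz":0,"twist":0.0},{"dx":0.12,"dy":0.1,"dz":0,"twist":0.0}])

```text
clock: 5.97
position: [0.544, 0.0732, -0.003]
tool_rot: [-0.225, 1.564, -3.007]
force: [-2.9, 3.4, 7.9]
grip_width: 0.0582
```

```bash
python3 -c "
from h import *
relh([-.137,-.034,-.003])
im=imaging.grab_frame('scene');save('h_scene',im)
c=im[170:240,250:370];save('h1',cv2.resize(c,None,fx=6.5,fy=6.5,interpolation=cv2.INTER_CUBIC))
im=imaging.grab_frame('side');c=im[180:220,360:410];save('h2',cv2.resize(c,None,fx=10,fy=10,interpolation=cv2.INTER_CUBIC))
"
```

```text
h mm [-136.7  -33.    -3. ] tip-tool [-0.225  1.564 -3.007]
t 5.9667 pos [ 0.544   0.0732 -0.003 ] F [-2.9  3.4  7.9] w 0.058224628621671846
d cm [0.   0.1  0.03]
twist 0.0005253931678106739 tilt deg 0.38282270803846535
```

View pics/h1.png

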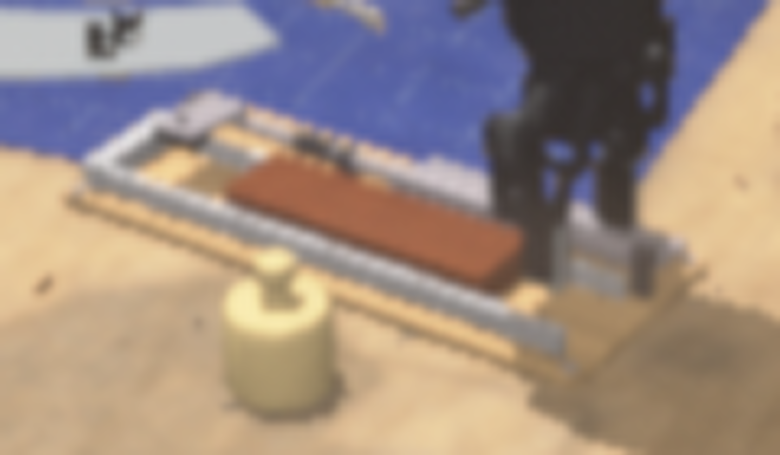

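View pics/h2.png

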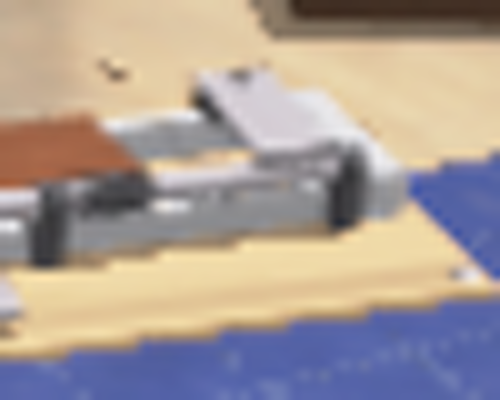

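```bash
cat >> h.py <<'E'
def ax():
    s=sensors.observe();M=R.from_euler('xyz',s['tool_rot']).as_matrix()
    print("holder axes in tool rows x,y,z cm/cm");print((R.from_euler('z',H[2]).as_matrix().T@M).round(4))
E
python3 -c "
from h import *
ax();relh([-.1097,-.034,-.003])"
```

```text
holder axes in tool rows x,y,z cm/cm
[[-6.5e-03  5.0e-04 -1.0e+00]
 [ 1.5e-03 -1.0e+00 -5.0e-04]
 [-1.0e+00 -1.5e-03  6.5e-03]]
h mm [-136.7  -33.    -2.9] tip-tool [-0.225  1.564 -3.006]
t 6.0667 pos [ 0.544   0.0732 -0.0029] F [-3.1  3.5  8.9] w 0.057948259295919825
d cm [-0.01  0.1  -2.7 ]
twist 0.0005197263474938421 tilt deg 0.37972302238713873
```

Call:
arm_command(commands=[{"dx":0,"dy":0.03,"dz":-0.4,"twist":0},{"dx":0,"dy":0.06,"dz":-0.8,"twist":0},{"dx":0,"dy":0.1,"dz":-1.2,"twist":0},{"dx":0,"dy":0.1,"dz":-1.6,"twist":0},{"dx":0,"dy":0.1,"dz":-2.0,"twist":0},{"dx":0,"dy":0.1,"dz":-2.0,"twist":0}])

```text
clock: 6.57
position: [0.5632, 0.0789, -0.0031]
tool_rot: [-0.149, 1.563, -2.93]
force: [-1.5, -1.4, 6.1]
grip_width: 0.0577
```

```bash
python3 -c "
from h import *
relh([-.1,-.034,-.003])
im=imaging.grab_frame('wrist');save('i_wrist',im)"
```

```text
h mm [-116.7  -34.4   -3.1] tip-tool [-0.149  1.563 -2.93 ]
t 6.5667 pos [ 0.5632  0.0789 -0.0031] F [-1.5 -1.4  6.1] w 0.0576977913909421
d cm [-0.02 -0.04 -1.67]
twist 0.00010395452614909309 tilt deg 0.4198636585466293
```

View pics/i_wrist.png

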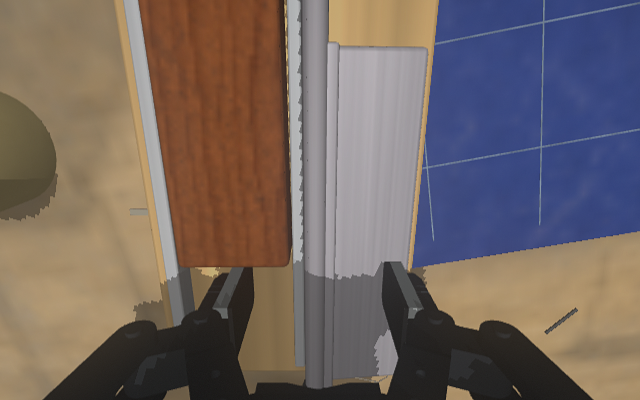

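Call:
arm_command(commands=[{"dx":0.05,"dy":0,"dz":-0.3,"twist":0},{"dx":0.05,"dy":0,"dz":-0.6,"twist":0},{"dx":0.05,"dy":0,"dz":-0.6,"twist":0}])

```text
clock: 6.87
position: [0.5686, 0.0807, -0.0036]
tool_rot: [-0.088, 1.563, -2.87]
force: [-2.7, -1.4, 6.8]
grip_width: 0.0582
```

```bash
python3 -c "
from h import *
relh([-.1,-.034,-.003])
im=imaging.grab_frame('side');c=im[180:220,360:410];save('j2',cv2.resize(c,None,fx=10,fy=10,interpolation=cv2.INTER_CUBIC))
relh([-.1,-.034,-.003])
im=imaging.grab_frame('wrist');save('j_wrist',im)"
```

```text
h mm [-111.   -34.7   -3.6] tip-tool [-0.088  1.563 -2.87 ]
t 6.8667 pos [ 0.5686  0.0807 -0.0036] F [-2.7 -1.4  6.8] w 0.05817337901983058
d cm [-0.07 -0.07 -1.1 ]
twist -0.00018138911275044438 tilt deg 0.4515542197609643
h mm [-111.   -34.7   -3.6] tip-tool [-0.092  1.563 -2.874]
t 6.9167 pos [ 0.5686  0.0806 -0.0036] F [-2.3 -2.4  6.2] w 0.05808333624080061
d cm [-0.06 -0.07 -1.1 ]
twist -0.00018459725339412013 tilt deg 0.43294808874817153
```

View pics/j2.png

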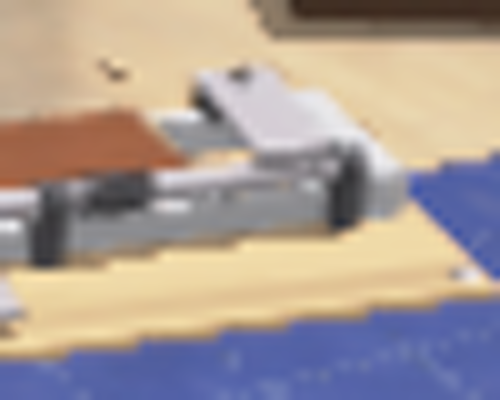

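View pics/j_wrist.png

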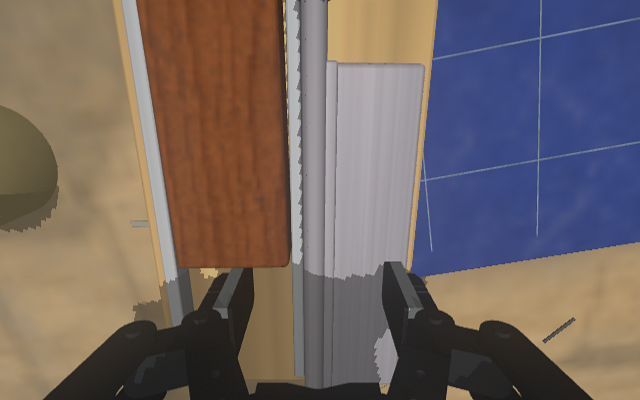

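Call:
arm_command(commands=[{"dx":0,"dy":-0.02,"dz":-0.5,"twist":0},{"dx":0,"dy":-0.04,"dz":-1.0,"twist":0},{"dx":-0.01,"dy":-0.06,"dz":-1.5,"twist":0},{"dx":-0.01,"dy":-0.06,"dz":-2.0,"twist":0},{"dx":-0.02,"dy":-0.06,"dz":-2.5,"twist":0},{"dx":-0.02,"dy":-0.06,"dz":-2.5,"twist":0}])

```text
clock: 7.47
position: [0.5922, 0.0898, -0.0035]
tool_rot: [-0.039, 1.563, -2.821]
force: [0.1, -2.0, 6.5]
grip_width: 0.0579
```

```bash
python3 -c "
from h import *
relh([-.066,-.034,-.0036])
im=imaging.grab_frame('side');c=im[170:230,320:420];save('k2',cv2.resize(c,None,fx=7,fy=7,interpolation=cv2.INTER_CUBIC))"
```

```text
h mm [-85.8 -34.4  -3.5] tip-tool [-0.039  1.563 -2.821]
t 7.4667 pos [ 0.5922  0.0898 -0.0035] F [ 0.1 -2.   6.5] w 0.05791623712860898
d cm [-0.   -0.04 -1.98]
twist -0.0004583400108136675 tilt deg 0.44984355420562505
```

View pics/k2.png

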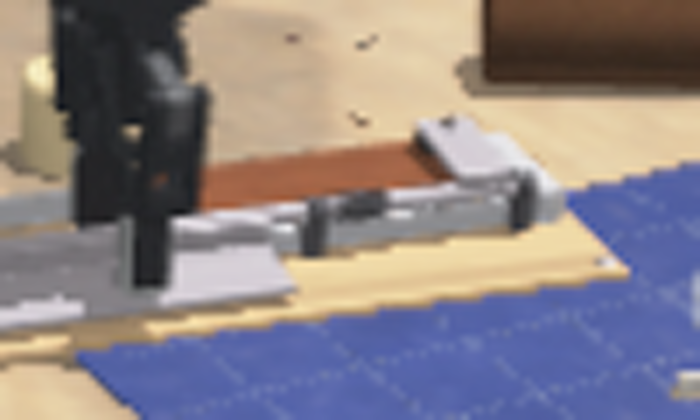

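Call:
arm_command(commands=[{"dx":0,"dy":-0.02,"dz":-0.5,"twist":0},{"dx":0,"dy":-0.03,"dz":-1.0,"twist":0},{"dx":0,"dy":-0.04,"dz":-1.5,"twist":0},{"dx":-0.01,"dy":-0.04,"dz":-2.0,"twist":0},{"dx":-0.01,"dy":-0.04,"dz":-2.4,"twist":0},{"dx":-0.01,"dy":-0.04,"dz":-2.4,"twist":0}])

```text
clock: 8.02
position: [0.6148, 0.0983, -0.0035]
tool_rot: [0.019, 1.563, -2.763]
force: [-0.1, -2.1, 6.7]
grip_width: 0.0582
```

Call:
arm_command(commands=[{"dx":0,"dy":0,"dz":-0.2,"twist":0},{"dx":0,"dy":0,"dz":-0.2,"twist":0}])

```text
clock: 8.18
position: [0.6164, 0.0986, -0.0035]
tool_rot: [0.056, 1.562, -2.727]
force: [-2.8, -1.6, 6.5]
grip_width: 0.0581
```

```bash
python3 -c "
from h import *
relh([-.056,-.034,-.0036])
s=sensors.observe();print('F in holder',R.from_euler('z',-H[2]).apply(s['force']).round(2))
im=imaging.grab_frame('side');c=im[170:230,320:420];save('l2',cv2.resize(c,None,fx=7,fy=7,interpolation=cv2.INTER_CUBIC))
im=imaging.grab_frame('wrist');save('l_wrist',im)"
```

```text
h mm [-60.  -34.7  -3.5] tip-tool [ 0.056  1.562 -2.727]
t 8.1833 pos [ 0.6164  0.0986 -0.0035] F [-2.8 -1.6  6.5] w 0.05814759649241649
d cm [ 0.   -0.07 -0.4 ]
twist -0.0009473714464364675 tilt deg 0.5058850215297925
F in holder [-3.21 -0.46  6.49]
```

View pics/l2.png

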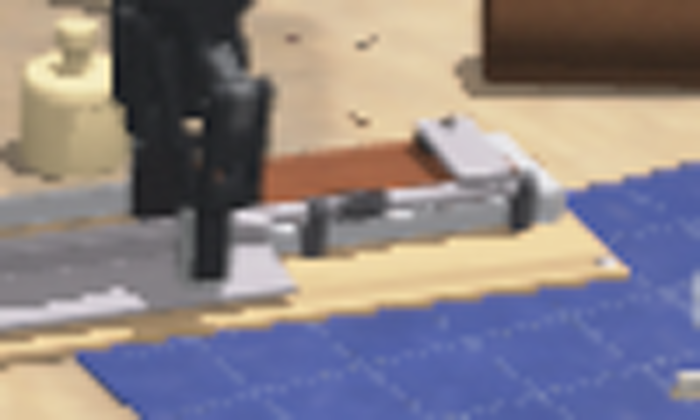

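View pics/l_wrist.png

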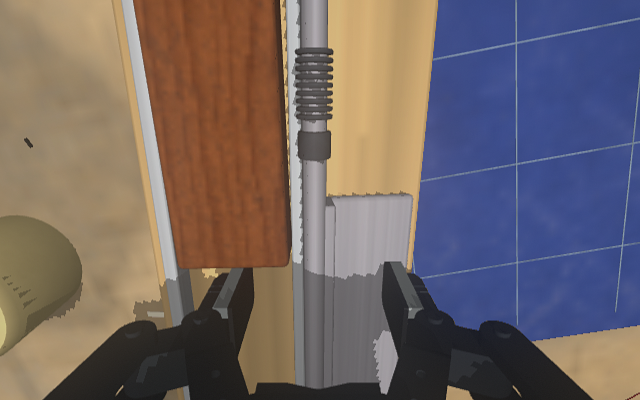

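Call:
arm_command(commands=[{"dx":0,"dy":0,"dz":-0.15,"twist":0},{"dx":0,"dy":0,"dz":-0.15,"twist":0}])

```text
clock: 8.45
position: [0.6174, 0.0987, -0.0035]
tool_rot: [0.082, 1.561, -2.701]
force: [-4.1, -1.4, 8.4]
grip_width: 0.0582
```

Call:
arm_command(commands=[{"dx":0,"dy":0,"dz":-0.15,"twist":0},{"dx":0,"dy":0,"dz":-0.15,"twist":0}])

```text
clock: 8.62
position: [0.6183, 0.0988, -0.0035]
tool_rot: [0.098, 1.56, -2.686]
force: [-4.6, -2.5, 7.9]
grip_width: 0.058
```

Call:
arm_command(commands=[{"dx":0,"dy":0,"dz":-0.1,"twist":0},{"dx":0,"dy":0,"dz":-0.1,"twist":0}])

```text
clock: 8.78
position: [0.6186, 0.0989, -0.0035]
tool_rot: [0.1, 1.558, -2.683]
force: [-4.5, -1.7, 7.7]
grip_width: 0.0582
```

Call:
arm_command(commands=[{"dx":0,"dy":0,"dz":-0.2,"twist":0},{"dx":0,"dy":0,"dz":-0.3,"twist":0},{"dx":0,"dy":0,"dz":-0.3,"twist":0}])

```text
clock: 9.03
position: [0.6194, 0.099, -0.0038]
tool_rot: [0.089, 1.553, -2.694]
force: [-14.2, -4.1, 15.3]
grip_width: 0.0583
```

```bash
python3 -c "
from h import *
relh([-.056,-.034,-.0036]);ax()
s=sensors.observe();print('F in holder',R.from_euler('z',-H[2]).apply(s['force']).round(2))
im=imaging.grab_frame('side');c=im[170:230,320:420];save('m2',cv2.resize(c,None,fx=7,fy=7,interpolation=cv2.INTER_CUBIC))
im=imaging.grab_frame('scene');c=im[170:240,250:370];save('m1',cv2.resize(c,None,fx=6.5,fy=6.5,interpolation=cv2.INTER_CUBIC))
im=imaging.grab_frame('wrist');save('m_wrist',im)"
```

```text
h mm [-57.  -35.4  -3.8] tip-tool [ 0.089  1.553 -2.694]
t 9.0333 pos [ 0.6194  0.099  -0.0038] F [-14.2  -4.1  15.3] w 0.05827522039187761
d cm [-0.02 -0.14 -0.1 ]
twist -0.0017025868074184056 tilt deg 0.9934386693331211
holder axes in tool rows x,y,z cm/cm
[[-0.0173 -0.0017 -0.9998]
 [-0.0015 -1.      0.0017]
 [-0.9998  0.0015  0.0173]]
F in holder [-14.74   1.19  15.34]
```

View pics/m2.png

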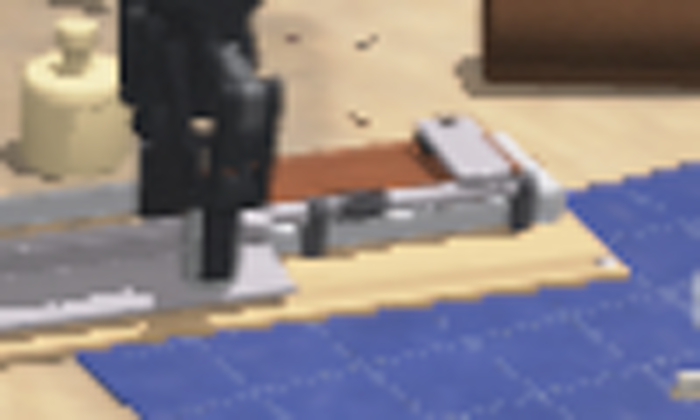

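View pics/m1.png

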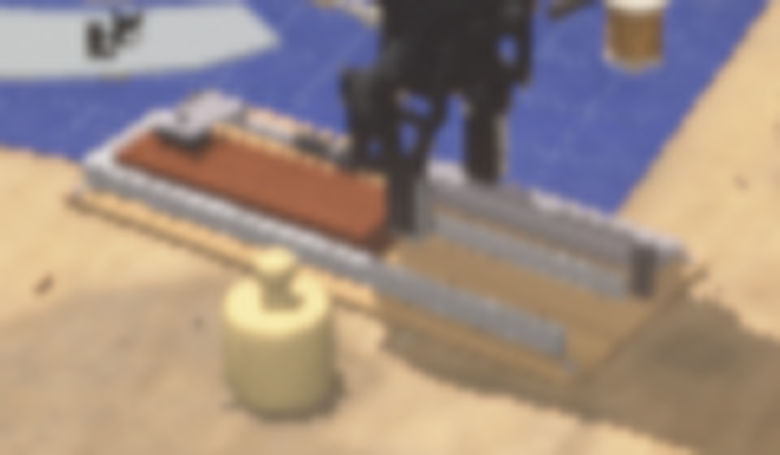

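View pics/m_wrist.png

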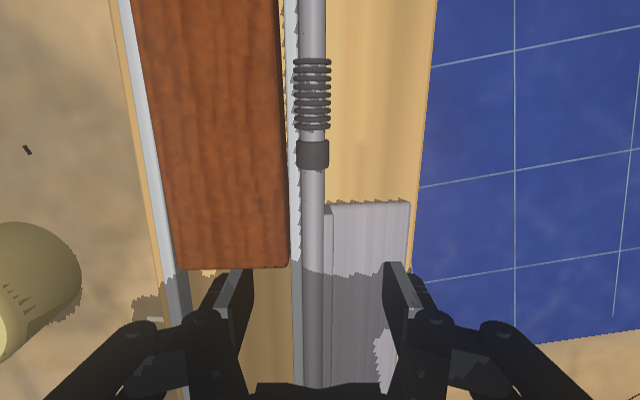

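```bash
python3 -c "
from h import *
W=imaging.camera_info('wrist')
print('rear',[(w2h(plane(W,u,268,.03))*1000).round(1) for u in (200,280)])
print('bar front (x-20) chk',[(w2h(plane(W,u,202,.021))*1000).round(1) for u in (335,405)])
S=imaging.camera_info('scene')
print('front sc',[(w2h(plane(S,250+u/6.5-.4,170+v/6.5-.4,.03))*1000).round(1) for u,v in ((119,156),(152,135))])
print('rear sc',[(w2h(plane(S,250+u/6.5-.4,170+v/6.5-.4,.03))*1000).round(1) for u,v in ((374,243),)])
"
```

```text
rear [array([-44.5,  11.5,  30. ]), array([-44.5, -21.2,  30. ])]
bar front (x-20) chk [array([-19.1, -43.7,  21. ]), array([-19.2, -72.4,  21. ])]
front sc [array([101.5,  24.3,  30. ]), array([101.1,  -1.7,  30. ])]
rear sc [array([-55.7,  22.3,  30. ])]
```

The block is home: 14.7 N along the channel, and the wrist ray puts its rear at x≈-45. I'll back the pusher off with the bar still held, then lift.

Call:
arm_command(commands=[{"dx":0,"dy":0,"dz":0.2,"twist":0},{"dx":0,"dy":0,"dz":0.5,"twist":0},{"dx":0,"dy":0,"dz":0.8,"twist":0},{"dx":0,"dy":0,"dz":0.8,"twist":0}])

```text
clock: 9.52
position: [0.6126, 0.0963, -0.003]
tool_rot: [0.123, 1.556, -2.66]
force: [1.4, -0.2, 7.4]
grip_width: 0.0578
```

```bash
python3 -c "
from h import *
relh([-.068,-.034,.05]);ax()
W=imaging.camera_info('wrist');im=imaging.grab_frame('wrist');save('n_wrist',im)"
```

```text
h mm [-64.3 -35.5  -3. ] tip-tool [ 0.123  1.556 -2.66 ]
t 9.5167 pos [ 0.6126  0.0963 -0.003 ] F [ 1.4 -0.2  7.4] w 0.057824293596863224
d cm [-5.3  -0.14  0.45]
twist -0.0015225262023656093 tilt deg 0.860304111948622
holder axes in tool rows x,y,z cm/cm
[[-0.0149 -0.0015 -0.9999]
 [-0.0018 -1.      0.0015]
 [-0.9999  0.0018  0.0149]]
```

View pics/n_wrist.png

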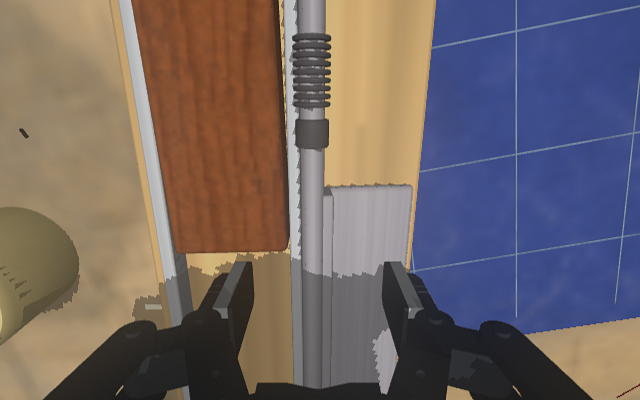

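Block's rear edge (row ~250) is now separated from the finger, and the bar is still held. Lifting slowly, moving slightly back.

Call:
arm_command(commands=[{"dx":-0.2,"dy":0,"dz":0.1,"twist":0},{"dx":-0.4,"dy":0,"dz":0.2,"twist":0},{"dx":-0.7,"dy":0,"dz":0.3,"twist":0},{"dx":-1.2,"dy":0,"dz":0.5,"twist":0},{"dx":-3,"dy":0,"dz":0.5,"twist":0},{"dx":-6,"dy":0,"dz":0.5,"twist":0},{"dx":-9,"dy":0,"dz":0.5,"twist":0},{"dx":-12,"dy":0,"dz":0.5,"twist":0},{"dx":-16,"dy":0,"dz":-2,"twist":0},{"dx":-18,"dy":0,"dz":-6,"twist":0},{"dx":-18,"dy":0,"dz":-6,"twist":0},{"dx":-18,"dy":0,"dz":-6,"twist":0}])

```text
clock: 10.57
position: [0.673, 0.1199, 0.1775]
tool_rot: [0.127, 1.558, -2.656]
force: [0.2, 0.0, -0.4]
grip_width: 0.0581
```

```bash
python3 -c "
from h import *
relh([-.068,-.034,.05])
W=imaging.camera_info('wrist');im=imaging.grab_frame('wrist');save('o_wrist',im)
import pickle;pickle.dump(W,open('o.pkl','wb'))
im=imaging.grab_frame('side');c=im[170:230,320:420];save('o2',cv2.resize(c,None,fx=7,fy=7,interpolation=cv2.INTER_CUBIC))"
```

```text
h mm [  0.5 -34.7 177.5] tip-tool [ 0.127  1.558 -2.656]
t 10.5667 pos [0.673  0.1199 0.1775] F [ 0.2  0.  -0.4] w 0.058052520877978506
d cm [12.84 -0.08  6.69]
twist -0.0010227122434070758 tilt deg 0.7079068416436195
```

View pics/o_wrist.png

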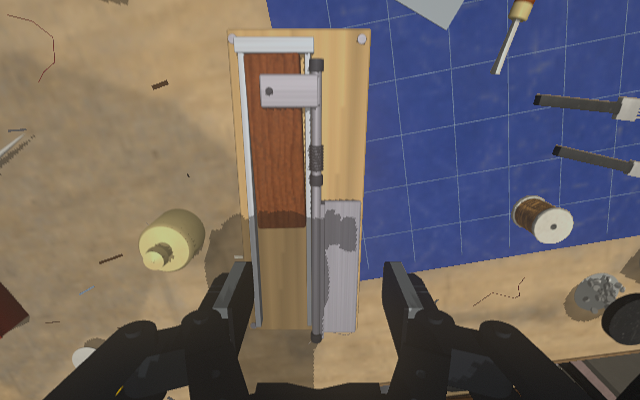

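View pics/o2.png

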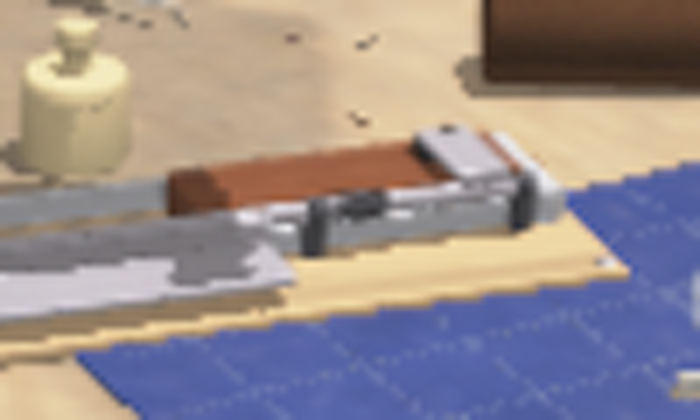

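```bash
python3 -c "
from h import *
import pickle
w=pickle.load(open('o.pkl','rb'))
f=lambda u,v,z:(w2h(plane(w,u,v,z))*1000).round(1)
print('rear',f(260,228,.03),f(305,228,.03),'stop',f(245,53,.024),f(310,53,.024),'bar front',f(345,201,.022))
im=cv2.imread('pics/o_wrist.png')[25:115,225:335];cv2.imwrite('pics/o3.png',cv2.resize(im,None,fx=6,fy=6,interpolation=cv2.INTER_CUBIC))"
```

```text
rear [-45.7  18.7  30. ] [-45.7 -24.3  30. ] stop [108.6  23.7  24. ] [108.6 -30.1  24. ] bar front [-21.2 -62.5  22. ]
```

View pics/o3.png

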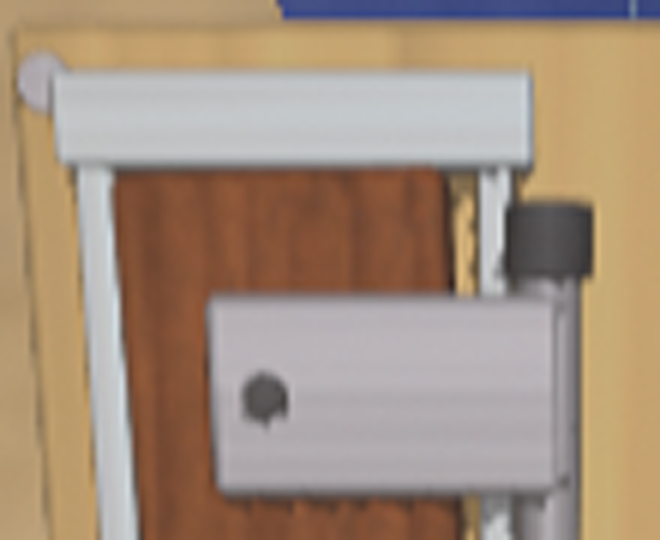

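The block's front touches the stop and its rear is at holder x≈-45. The jaw rests on the block and the arm is clear.

```bash
python3 -c "
from h import *
print(order.job_done());print(sensors.observe()['force'])"
```

```text
the job is handed in; nothing more can be done
None
the job is handed in; nothing more can be done
```

I pressed the bar down with one fingertip, pushed the block under the open jaw to the end stop, and backed the pusher about 7 mm off the block. Then I let the bar up, moved clear and handed the job in at about 10.6 s. No verdict is reported.

**Bar hold:** the bar stayed pressed throughout the push at about 6–9 N (15 N at the end stop). The joint angle can't be read directly. I judged the jaw open from the fingertip height and the side view, at roughly 0.3 rad.

**Last checks:**
- **Home position:** the push force reached about 15 N at the end stop. After release, the wrist view shows the block's front at the stop and its rear end at holder x ≈ -45 mm, which is the home position.
- **Clip and surroundings:** the jaw lies on top of the block. The arm was clear with about 0 N force, and the brass weight, spool and jar looked undisturbed in the last views. I didn't measure their positions, and the last wrist picture shows only the edge of the needle tin.

**Disagreements:**
- **Fingertip position:** at the 58 mm opening the fingertips stood about 22 mm behind the reported TCP, not 8 mm ahead. Both camera views showed this and the contact force confirmed it, so I worked to the measured value.
- **Scene camera:** its rays placed the block 8–10 mm further back than the wrist camera did. I relied on the wrist view and the contact force instead.

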